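# Stack the vial tray on the orbital shaker

### The job

Take the loose vial tray by its handle, keep it level, and stack it on the matching tray that rides on the orbital shaker, so that its four corner lugs drop fully home into the four sockets and it sits flat. The shaker's platform has stopped at an unknown point of its small orbit, so feel for the sockets with light contact: never press or bump hard, do not drop the tray, and leave the other loose things (dishes, jar, beaker, timer) where they stand.

Things in the scene. Friction and masses are not known exactly. Their poses are not given: they have to be found in the camera images.
- tray: Loose white tray of vials standing on the bench on four corner lugs, 0.35 to 0.6 kg, 180 (its x) x 130 (its y) mm. Origin: centre of the plane of the lug feet, z up. Floor underside at z = 14 mm, walls up to 36 mm, capped vials along both long sides (y = +-40 mm) up to 62 mm. Same when turned half a turn.
- handle (a point): Middle of the tray's handle: a flat-sided white bar along the tray's x above its middle (x = y = 0), centre 92 mm above the lug feet; 102 mm long, 12 mm thick (tray's y), 18 mm high, on two 12 mm posts at x = +-45 mm.
- lug (a point): Foot of one of the tray's four lugs, at x = +70, y = +45 mm of the tray; the others at the other signs. Round, 14 mm in diameter, 14 mm long, slightly tapered to 12.4 mm over the last 3 mm at the foot.
- shaker: Orbital shaker, fixed to the bench: white housing 240 (its x) x 200 (its y) x 46 mm, origin at the centre of its underside, on its vertical axis. Its black platform carries the lower tray (white, 180 x 130 mm, long side along shaker's x; four 40 mm square corner posts with a socket in each top) on springs: rigid below a load of 12 N in all, then yields 1 mm per 2.5 N, at most 6 mm.
- axis_top (a point): Point on the shaker's vertical axis level with the flat post tops (116 mm above the bench). The lower tray's centre always lies 9 mm from this axis, in an unknown direction anywhere on that 9 mm circle (not reported). Platform and tray never turn relative to the housing; the motor holds them against sideways pushes under about 13 N.
- seat (a point): Point on the shaker's axis 102 mm above the bench: height of the tray's origin when its lugs are fully home and its floor rests on the post tops. Sockets: square, 19 x 19 mm, in the middle of the post tops, deeper than the lugs, centres at x = +-70, y = +-45 mm (shaker's directions) from the lower tray's centre.
- dishes: Bystander: stack of three dishes, 62 mm in diameter, 36 mm high; origin at the centre of its underside.
- jar: Bystander: jar 52 mm in diameter, 85 mm high with blue cap; origin at the centre of its underside.
- beaker: Bystander: glass beaker 66 mm in diameter, 80 mm high; origin at the centre of its underside.
- timer: Bystander: flat timer 50 x 60 x 20 mm; origin at the centre of its underside.

How it is judged:
By the outcome, as a careful person would: the job done as asked, in the order asked, and still so for the second after the job is handed in, with the robot touching nothing.
It also fails if it takes over 64 s, if anything falls off the work surface, if the arm or the gripper's body presses on something with over 40 N, if the wrist force passes 120 N, or if a joint passes its speed limit or range.

### The arm

A 6-joint arm with a two-finger parallel gripper is mounted at the origin on the work surface. World frame = base frame: x ahead of the robot, y to its left, z up, the work surface at z = 0. Lengths are in m, angles in degrees, forces in N, time in s.
With the tool pointing down it reaches from about 0.4 to 0.825 m from the base axis. Payload 7 kg.
Tool frame: the origin (TCP) lies on the centre line of the jaws, within the pads' length; the fingertips stand 8 mm ahead of it and the grasp point (between the pads) lies 11 mm behind it; z points along the fingers, y is the line along which they close (so a half turn about z gives the same grasp; the last joint's range is limited). The gripper opens to 85 mm and grips with 20 to 120 N. Pads are 22 mm wide; open, the fingers measure 114 mm over their backs; the gripper's body (76 mm by 85 mm) begins 54 mm behind the grasp point. The pads swing forward as they close: fully open they stand 13 mm farther back than shut.
Start: joints at [-47.321, 20.546, 0.682, 0, -70.136, -16.507], TCP at [0.298, -0.606, 0.239] pointing down, gripper open.
Joint ranges: [-176.03, 176.03], [-82.01, 121.73], [-58.28, 71.71], [-173.87, 95.51], [-174.79, -0.11], [-173.66, 173.66]. Speed limits (degrees/s): [136.94, 136.94, 172.46, 180, 180, 180].

### API

Orientations are given as [roll, pitch, yaw] about the fixed x, y, z axes, in that order (R = Rz(yaw) Ry(pitch) Rx(roll)).
In Python, from workcell import r, eyes, job gives the robot as it stands. The module is installed in compiled form; this text tells all that it offers.
- The arm moves only by the tool send_rows, never from a script. Its argument "plan" is a list of rows, each an object with "travel": the shift along the world's x, y, z in cm, a list of three; "spin": the turn about the world's z in rad. In form: [{"travel": [dx, dy, dz], "spin": spin}, ...]. A call has 1 to 5 rows; each row is the pose to reach, as a shift and turn from the pose commanded when the call began; what a row does not reach only later rows make up. A row lasts 1/8 s, in which the tool goes at most 62.5 mm and 10.7 degrees, less where a joint would pass 70% of its speed; a pose out of reach is approached as far as the arm can. A call with a gripper value outside its range is refused whole. "jaw" is the finger opening in cm, from 0 to 8.54, set as the call begins (left out, the last holds). The fingers move at their own pace and stop on an object; "grip_force" is the grip in N (left out, the last holds). Time passes only in rows, so rows that repeat a pose let the fingers close. It gives the time, the measured TCP pose, the force, the opening and the grip force at its end, in the units of the state.
- r.get_state(): the state, without advancing time (a new reading comes with each control period).
- eyes.grab_frame(name): name is "scene" or "top"; returns the picture (400x640x3 uint8, red, green, blue); there is no depth.
- eyes.camera_info(name): a dict with "K" (3x3 intrinsics, pixels), "R" (3x3) and "t" (3): a world point X has camera coordinates R X + t. Camera axes: x right, y down, z forward; pixel columns grow to the right and rows downward; lengths in m; the calibration is good to about 2 mm. A picture is of the moment at which its call begins. camera_info takes no time and is no camera call.
- job.close_job(): hands the job in; it is judged then, once.
The state is a dict: "clock": time; "joint_positions": joint angles; "joint_vel": joint speeds; "effort": joint torques, N m; "tool_pos": TCP position; "ee_rot": TCP orientation; "wrist_force": force on the tool from outside, world axes, zero at the start; "ft_torque": the same for the moment, N m; "finger_gap": finger opening in m; "grasp_force": force on a finger pad.
Only numpy, scipy, OpenCV 4.12 (cv2) and the standard library are available. Lean on these libraries where they do the work, as an engineer would, in place of code of your own. Each camera call takes 0.05 s, during which the arm holds its last target. There are 200 camera calls.

## Working session

There is one attempt and no reset: what is moved stays moved. The work goes in short steps, Python scripts to look and compute and a tool call to move; the robot and the scene stay as the last step left them, time stands still between calls to the robot, and variables do not carry over. Pictures are saved under pics/ and viewed, at most 10 in all, crops included, and the job is handed in when it is done.

Besides the shell and the picture viewer there is one more tool, called after "Call:" by a JSON object that holds its "method" and its "body", one argument or row to a line. send_rows: Moves the arm, as the interface text tells. Its arguments: {"type":"object","properties":{"plan":{"type":"array","items":{"type":"object","properties":{"travel":{"type":"array","items":{"type":"number"}},"spin":{"type":"number"}}}},"jaw":{"type":"number"},"grip_force":{"type":"number"}},"required":["plan"]}

```bash
mkdir -p pics; python3 - <<'E'
from workcell import r, eyes, job
import cv2, numpy as np
for n in ("scene","top"):
    im=eyes.grab_frame(n); cv2.imwrite(f"pics/{n}0.png",im[:,:,::-1])
    c=eyes.camera_info(n); print(n,np.round(c["K"],1).tolist(),np.round(c["R"],3).tolist(),np.round(c["t"],3).tolist())
s=r.get_state(); print({k:np.round(v,3).tolist() for k,v in s.items()})
E
```

```text
scene [[436.7, 0.0, 328.6], [0.0, 436.7, 199.2], [0.0, 0.0, 1.0]] [[-0.579, 0.815, 0.008], [0.599, 0.432, -0.674], [-0.553, -0.385, -0.739]] [0.322, -0.277, 1.308]
top [[482.3, 0.0, 317.2], [0.0, 482.3, 207.4], [0.0, 0.0, 1.0]] [[0.025, -1.0, 0.0], [-0.998, -0.025, -0.049], [0.049, 0.001, -0.999]] [-0.001, 0.56, 0.922]
{'clock': 0.1, 'joint_positions': [-47.321, 20.589, 0.639, -0.015, -70.135, -16.506], 'joint_vel': [0.105, -0.148, 0.239, 0.162, 0.002, -0.056], 'effort': [-0.004, -58.476, 29.411, 6.955, -0.003, -0.0], 'tool_pos': [0.298, -0.605, 0.238], 'ee_rot': [179.915, -0.011, -153.833], 'wrist_force': [0.87, -0.028, 1.267], 'ft_torque': [0.01, -0.011, 0.012], 'grasp_force': 0.0, 'finger_gap': 0.085}
```

View pics/scene0.png

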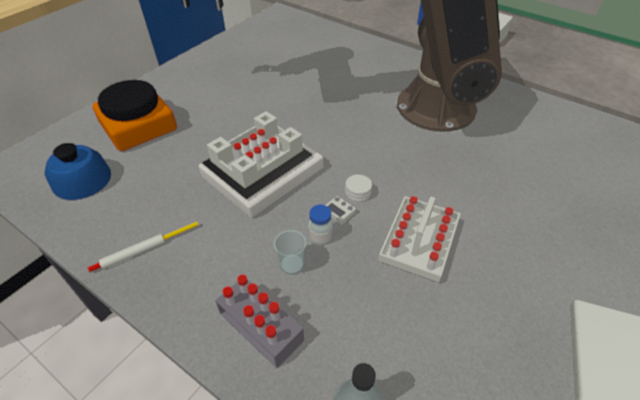

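View pics/top0.png

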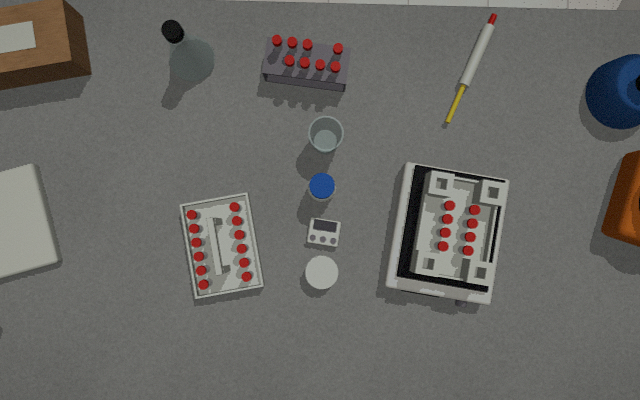

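The scene view shows the loose tray around (420,235) and the shaker around (260,160). In the top view the tray is at about (221,246), with its bar from (212,218) to (219,273). The shaker is at about (450,233), with sockets near (441,184), (493,192), (429,264) and (481,272).

```bash
cat > h.py <<'E'
import cv2, numpy as np
from workcell import r, eyes, job
def ray(n,uv,z):
    c=eyes.camera_info(n);K,R,t=map(np.array,(c["K"],c["R"],c["t"]))
    o=-R.T@t; d=R.T@np.linalg.inv(K)@np.array([uv[0],uv[1],1.])
    return o+d*(z-o[2])/d[2]
def proj(n,X):
    c=eyes.camera_info(n);p=np.array(c["K"])@(np.array(c["R"])@X+np.array(c["t"]));return p[:2]/p[2]
def red(im):
    h=cv2.cvtColor(im,cv2.COLOR_RGB2HSV)
    m=(((h[:,:,0]<8)|(h[:,:,0]>172))&(h[:,:,1]>150)&(h[:,:,2]>80)).astype(np.uint8)
    n,l,s,c=cv2.connectedComponentsWithStats(m)
    return [c[i] for i in range(1,n) if s[i,4]>15]
E
python3 - <<'E'
from h import *
im=cv2.imread("pics/top0.png")
a=cv2.resize(im[180:310,165:280],None,fx=4,fy=4,interpolation=cv2.INTER_CUBIC)
b=cv2.resize(im[155:310,380:520],None,fx=3.8,fy=3.8,interpolation=cv2.INTER_CUBIC)
cv2.imwrite("pics/ca.png",a); cv2.imwrite("pics/cb.png",b)
for n in("top","scene"):
    im=cv2.imread(f"pics/{n}0.png")[:,:,::-1].copy()
    for c in red(im):
        p=ray(n,c,.058)
        if 0.1<p[1]<.3 and p[0]<.66: print(n,np.round(c,1),np.round(p[:2],4))
E
```

```text
top [233.9 206.5] [0.555  0.1672]
top [191.2 214.2] [0.5387 0.2456]
top [236.3 220.3] [0.5296 0.1619]
top [193.5 228.1] [0.5132 0.2403]
top [238.8 234.2] [0.5041 0.1564]
top [195.8 242. ] [0.4877 0.2351]
top [241.2 248.1] [0.4787 0.1513]
top [198.3 255.9] [0.4623 0.2296]
top [243.7 262.2] [0.4531 0.1458]
top [200.6 270. ] [0.4368 0.2243]
top [246.  276.3] [0.4275 0.1408]
top [203.  284.2] [0.411  0.2191]
scene [413.1 199.6] [0.4276 0.1399]
scene [409.8 207.5] [0.4528 0.145 ]
scene [447.1 214.9] [0.4245 0.2209]
scene [406.4 215.9] [0.4786 0.1505]
scene [402.8 224.4] [0.5039 0.1558]
scene [443.  227.5] [0.4617 0.2288]
scene [399.2 233.2] [0.5292 0.1611]
scene [440.  236.7] [0.4876 0.2343]
scene [395.3 242.5] [0.5549 0.1665]
scene [436.9 245.9] [0.5129 0.2394]
scene [433.7 255.4] [0.5382 0.2447]
```

View pics/ca.png

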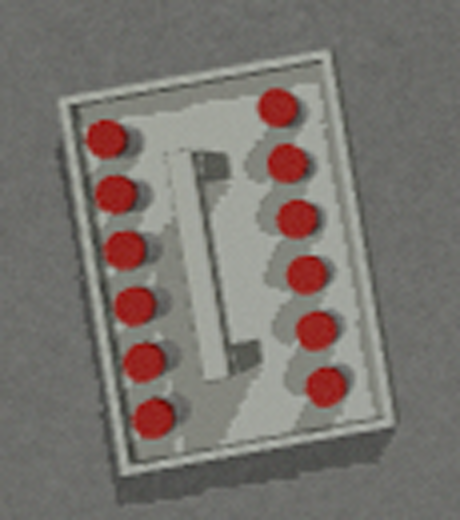

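View pics/cb.png

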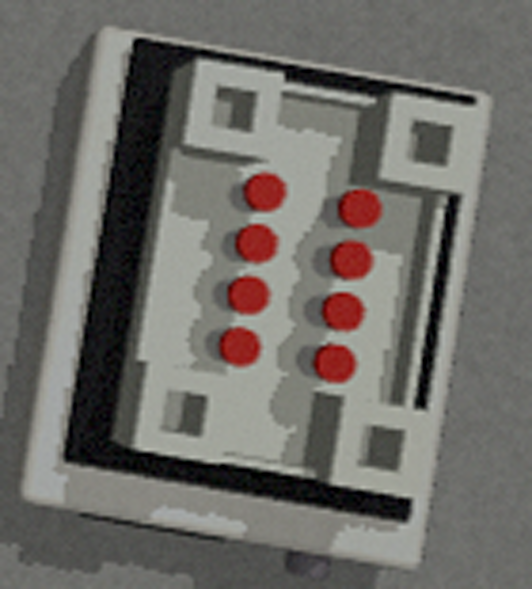

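The loose tray's crop shows a bar from (178,151) to (216,378) and 6+6 caps. The shaker crop shows four sockets near (235,109), (432,144), (186,413) and (383,448). The housing-top corners are at about (105,28), (490,95), (415,567) and (25,500).

```bash
python3 - <<'E'
from h import *
f=lambda p,s,o:(np.array(p)+.5)/s-.5+np.array(o)
im=cv2.imread("pics/top0.png")[:,:,::-1].copy()
P=np.array([ray("top",c,.058)[:2] for c in red(im)]); T=P[(P[:,1]>.1)&(P[:,1]<.3)&(P[:,0]<.66)]
d=[T[i+2]-T[i] for i in range(10)]; print("tray centre",T.mean(0),"yaw",np.degrees(np.arctan2(*np.mean(d,0)[::-1])))
e=[ray("top",f(p,4,(165,180)),.101)[:2] for p in((178,151),(216,378))]
print("bar",e,np.mean(e,0),np.linalg.norm(e[0]-e[1]),np.degrees(np.arctan2(*(e[0]-e[1])[::-1])))
S=np.array([ray("top",f(p,3.8,(380,155)),.116)[:2] for p in((235,109),(432,144),(186,413),(383,448))])
print("sockets",S,S.mean(0),np.linalg.norm(S[0]-S[2]),np.linalg.norm(S[0]-S[1]))
v=S[0]-S[2]+S[1]-S[3];print("yaw",np.degrees(np.arctan2(v[1],v[0])))
H=np.array([ray("top",f(p,3.8,(380,155)),.046)[:2] for p in((105,28),(490,95),(415,567),(25,500))])
v=H[0]-H[3]+H[1]-H[2];print("housing",H,H.mean(0),np.linalg.norm(H[0]-H[3]),np.linalg.norm(H[0]-H[1]),"yaw",np.degrees(np.arctan2(v[1],v[0])))
print("offset",np.linalg.norm(S.mean(0)-H.mean(0)))
E
```

```text
tray centre [0.48314777 0.19311857] yaw -168.28039407483
bar [array([0.53275268, 0.20259705]), array([0.43413571, 0.18241488])] [0.48344419 0.19250596] 0.10066094421230536 11.565999321213907
sockets [[ 0.60157712 -0.2006544 ]
 [ 0.58787341 -0.29048396]
 [ 0.46316009 -0.18029849]
 [ 0.44969276 -0.26942457]] [ 0.52557585 -0.23521535] 0.13990582186678488 0.09086881343636549
yaw -8.515702366740575
housing [[ 0.64754907 -0.15374928]
 [ 0.6191024  -0.3444337 ]
 [ 0.3869343  -0.30926774]
 [ 0.41455968 -0.11845553]] [ 0.51703636 -0.23147656] 0.23564741492019117 0.1927946101556242 yaw -8.613397030033264
offset 0.009322089248102456
```

Call:
{"method": "send_rows", "body": {
  "plan": [
    {"travel":[1.3,5.7,0],"spin":-0.05},
    {"travel":[2.6,11.4,0],"spin":-0.1},
    {"travel":[3.9,17.1,0],"spin":-0.15},
    {"travel":[5.2,22.8,0],"spin":-0.2},
    {"travel":[6.5,28.5,0],"spin":-0.253}
  ],
  "jaw": 8.5,
  "grip_force": 60
}}

```text
clock: 0.72
tool_pos: [0.3626, -0.319, 0.2391]
ee_rot: [180.0, -0.0, -168.4]
wrist_force: [1.0, 0.5, 0.7]
finger_gap: 0.085
grasp_force: 0.0
```

Call:
{"method": "send_rows", "body": {
  "plan": [
    {"travel":[1.3,5.7,0],"spin":0},
    {"travel":[2.6,11.4,0],"spin":0},
    {"travel":[3.9,17.1,0],"spin":0},
    {"travel":[5.2,22.8,0],"spin":0},
    {"travel":[6.5,28.5,0],"spin":0}
  ]
}}

```text
clock: 1.35
tool_pos: [0.4276, -0.0339, 0.2394]
ee_rot: [180.0, 0.0, -168.3]
wrist_force: [1.7, -0.2, 0.3]
finger_gap: 0.085
grasp_force: 0.0
```

Call:
{"method": "send_rows", "body": {
  "plan": [
    {"travel":[1.3,5.7,0],"spin":0},
    {"travel":[2.6,11.4,0],"spin":0},
    {"travel":[4.0,17.1,0],"spin":0},
    {"travel":[5.2,22.5,0],"spin":0},
    {"travel":[5.5,22.9,0],"spin":0}
  ]
}}

```text
clock: 1.98
tool_pos: [0.4829, 0.1962, 0.2384]
ee_rot: [-180.0, -0.1, -168.1]
wrist_force: [-0.5, -0.2, -0.2]
finger_gap: 0.0851
grasp_force: 0.0
```

```bash
python3 - <<'E'
from h import *
s=r.get_state(); print({k:np.round(s[k],4).tolist() for k in("clock","tool_pos","ee_rot","wrist_force","finger_gap","joint_positions")})
E
```

```text
{'clock': 1.975, 'tool_pos': [0.4829, 0.1962, 0.2384], 'ee_rot': [-179.9682, -0.0595, -168.1456], 'wrist_force': [-0.5223, -0.2176, -0.1811], 'finger_gap': 0.0851, 'joint_positions': [43.6909, 6.0822, -18.5542, -0.0048, -65.4309, -121.8345]}
```

Call:
{"method": "send_rows", "body": {
  "plan": [
    {"travel":[0,0,-4],"spin":0},
    {"travel":[0,0,-8],"spin":0},
    {"travel":[0,0,-11],"spin":0},
    {"travel":[0,0,-13],"spin":0},
    {"travel":[0,0,-13],"spin":0}
  ]
}}

```text
clock: 2.6
tool_pos: [0.4816, 0.1918, 0.1079]
ee_rot: [-179.9, -0.2, -168.4]
wrist_force: [-0.4, 0.2, 0.6]
finger_gap: 0.0848
grasp_force: 0.0
```

```bash
python3 - <<'E'
from h import *
im=eyes.grab_frame("scene"); cv2.imwrite("pics/s1.png",cv2.resize(im[130:300,330:530,::-1],None,fx=3.5,fy=3.5,interpolation=cv2.INTER_CUBIC))
E
```

```text
(no output)
```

View pics/s1.png

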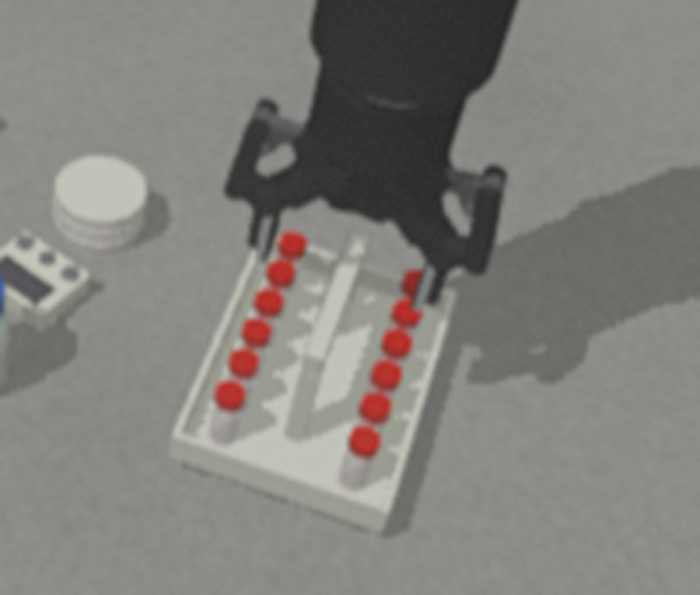

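The open fingers straddle the bar, at about (262,230) and (435,285), level and aligned. I'll go down and close.

Call:
{"method": "send_rows", "body": {
  "plan": [
    {"travel":[0.05,0.05,-1.2],"spin":0},
    {"travel":[0.05,0.05,-2.2],"spin":0},
    {"travel":[0.05,0.05,-2.7],"spin":0},
    {"travel":[0.05,0.05,-2.7],"spin":0}
  ]
}}

```text
clock: 3.15
tool_pos: [0.483, 0.1935, 0.0819]
ee_rot: [-180.0, -0.0, -168.3]
wrist_force: [-0.1, -0.3, 0.5]
finger_gap: 0.0847
grasp_force: 0.0
```

Call:
{"method": "send_rows", "body": {
  "plan": [
    {"travel":[0,0,0],"spin":0},
    {"travel":[0,0,0],"spin":0},
    {"travel":[0,0,0],"spin":0},
    {"travel":[0,0,0],"spin":0},
    {"travel":[0,0,0],"spin":0}
  ],
  "jaw": 0.8,
  "grip_force": 60
}}

```text
clock: 3.78
tool_pos: [0.4833, 0.1935, 0.0825]
ee_rot: [-180.0, 0.0, -168.3]
wrist_force: [0.7, -1.6, 2.8]
finger_gap: 0.0107
grasp_force: 59.3
```

Call:
{"method": "send_rows", "body": {
  "plan": [
    {"travel":[0,0,0],"spin":0},
    {"travel":[0,0,0],"spin":0},
    {"travel":[0,0,0],"spin":0}
  ]
}}

```text
clock: 4.15
tool_pos: [0.4833, 0.1935, 0.0825]
ee_rot: [-180.0, 0.0, -168.3]
wrist_force: [0.6, -3.7, 5.0]
finger_gap: 0.011
grasp_force: 59.5
```

Call:
{"method": "send_rows", "body": {
  "plan": [
    {"travel":[0,0,0.4],"spin":0},
    {"travel":[0,0,1.2],"spin":0},
    {"travel":[0,0,2.4],"spin":0},
    {"travel":[0,0,3.6],"spin":0},
    {"travel":[0,0,4.4],"spin":0}
  ]
}}

```text
clock: 4.78
tool_pos: [0.4835, 0.194, 0.1275]
ee_rot: [180.0, 0.1, -168.3]
wrist_force: [0.8, -0.3, -3.9]
finger_gap: 0.0109
grasp_force: 58.6
```

Call:
{"method": "send_rows", "body": {
  "plan": [
    {"travel":[0,0,2.0],"spin":0},
    {"travel":[0,0,5],"spin":0},
    {"travel":[0,0,8.5],"spin":0},
    {"travel":[0,0,11.5],"spin":0},
    {"travel":[0,0,12.6],"spin":0}
  ]
}}

```text
clock: 5.4
tool_pos: [0.4837, 0.1941, 0.2544]
ee_rot: [179.9, 0.2, -168.3]
wrist_force: [-0.2, 0.1, -4.3]
finger_gap: 0.0112
grasp_force: 58.7
```

Call:
{"method": "send_rows", "body": {
  "plan": [
    {"travel":[0,0,0],"spin":0},
    {"travel":[0,0,0],"spin":0}
  ]
}}

```text
clock: 5.65
tool_pos: [0.4825, 0.1933, 0.2508]
ee_rot: [-180.0, -0.1, -168.3]
wrist_force: [0.4, 0.4, -6.1]
finger_gap: 0.011
grasp_force: 58.7
```

```bash
python3 - <<'E'
from h import *
s=r.get_state(); print({k:np.round(s[k],4).tolist() for k in("clock","tool_pos","ee_rot","wrist_force","ft_torque")})
im=eyes.grab_frame("scene"); cv2.imwrite("pics/s2.png",im[50:300,200:560,::-1].repeat(2,0).repeat(2,1))
E
```

```text
{'clock': 5.65, 'tool_pos': [0.4825, 0.1933, 0.2508], 'ee_rot': [-179.958, -0.1276, -168.3372], 'wrist_force': [0.36, 0.3571, -6.1204], 'ft_torque': [0.006, -0.0082, 0.0187]}
```

View pics/s2.png

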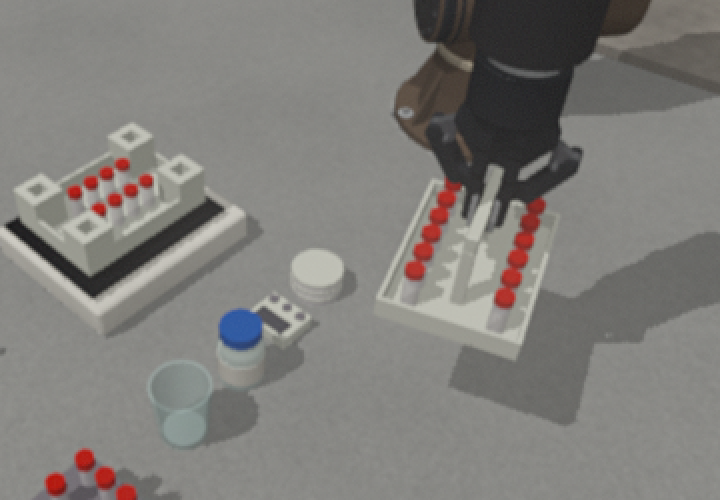

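The tray hangs level from the grip at about (480,270); the bystanders stand untouched. I'll carry it over now.

Call:
{"method": "send_rows", "body": {
  "plan": [
    {"travel":[0.1,-1.0,0],"spin":-0.01},
    {"travel":[0.3,-3.5,0],"spin":-0.04},
    {"travel":[0.7,-7.0,0],"spin":-0.07},
    {"travel":[1.1,-10.5,0],"spin":-0.1},
    {"travel":[1.4,-14,0],"spin":-0.13}
  ]
}}

```text
clock: 6.32
tool_pos: [0.4969, 0.052, 0.2518]
ee_rot: [-180.0, -0.0, -175.8]
wrist_force: [0.6, 0.1, -3.8]
finger_gap: 0.011
grasp_force: 58.7
```

Call:
{"method": "send_rows", "body": {
  "plan": [
    {"travel":[0.3,-3.5,0],"spin":-0.03},
    {"travel":[0.7,-7.0,0],"spin":-0.06},
    {"travel":[1.1,-10.5,0],"spin":-0.09},
    {"travel":[1.4,-14,0],"spin":-0.12},
    {"travel":[1.7,-17.5,0],"spin":-0.15}
  ]
}}

```text
clock: 6.95
tool_pos: [0.5137, -0.1229, 0.2518]
ee_rot: [-180.0, -0.1, 175.5]
wrist_force: [0.8, 0.9, -4.8]
finger_gap: 0.0111
grasp_force: 58.7
```

Call:
{"method": "send_rows", "body": {
  "plan": [
    {"travel":[0.3,-3.5,0],"spin":-0.03},
    {"travel":[0.7,-7.0,0],"spin":-0.05},
    {"travel":[1.0,-9.8,0],"spin":-0.07},
    {"travel":[1.1,-11.3,0],"spin":-0.073},
    {"travel":[1.1,-11.3,0],"spin":-0.073}
  ]
}}

```text
clock: 7.58
tool_pos: [0.5247, -0.2352, 0.2516]
ee_rot: [180.0, -0.1, 171.4]
wrist_force: [-0.9, 0.3, -3.1]
finger_gap: 0.011
grasp_force: 58.8
```

Call:
{"method": "send_rows", "body": {
  "plan": [
    {"travel":[0,0,0],"spin":0},
    {"travel":[0,0,0],"spin":0},
    {"travel":[0,0,0],"spin":0},
    {"travel":[0,0,0],"spin":0}
  ]
}}

```text
clock: 8.07
tool_pos: [0.5253, -0.2339, 0.2524]
ee_rot: [180.0, 0.0, 171.5]
wrist_force: [0.2, 0.3, -5.0]
finger_gap: 0.0107
grasp_force: 58.8
```

```bash
python3 - <<'E'
from h import *
s=r.get_state(); print({k:np.round(s[k],4).tolist() for k in("clock","tool_pos","ee_rot","wrist_force","ft_torque","joint_positions")})
for n in("top","scene"):
    im=eyes.grab_frame(n); cv2.imwrite(f"pics/{n}3.png",im[:,:,::-1])
    z=s["tool_pos"][2]-.0825+.058
    for c in red(im):
        p=ray(n,c,z)
        if abs(p[0]-.5256)<.13 and abs(p[1]+.235)<.13: print(n,np.round(c,1),np.round(p,4))
E
```

```text
{'clock': 8.075, 'tool_pos': [0.5253, -0.2339, 0.2524], 'ee_rot': [179.998, 0.015, 171.4863], 'wrist_force': [0.2132, 0.299, -4.9687], 'ft_torque': [0.0337, 0.0297, 0.0109], 'joint_positions': [-4.5196, 10.6872, -11.1194, -0.001, -68.1783, -93.9938]}
top [503.5 276.9] [ 0.4528 -0.2657  0.2279]
scene [283.4  93.5] [ 0.4674 -0.1859  0.2279]
scene [222.   98.2] [ 0.5585 -0.2815  0.2279]
scene [274.5  98.5] [ 0.4932 -0.1895  0.2279]
scene [212.1 103.2] [ 0.5839 -0.2854  0.2279]
scene [265.2 103.2] [ 0.518  -0.1944  0.2279]
scene [255.7 108.6] [ 0.544  -0.198   0.2279]
scene [246.  114.1] [ 0.57   -0.2015  0.2279]
scene [235.7 119.3] [ 0.5953 -0.2064  0.2279]
scene [265.2 144.9] [ 0.6204 -0.1053  0.2279]
scene [257.3 149.6] [ 0.6395 -0.1086  0.2279]
```

Call:
{"method": "send_rows", "body": {
  "plan": [
    {"travel":[0,0,-1],"spin":0},
    {"travel":[0,0,-2.5],"spin":0},
    {"travel":[0,0,-3.8],"spin":0},
    {"travel":[0,0,-4.6],"spin":0},
    {"travel":[0,0,-4.7],"spin":0}
  ]
}}

```text
clock: 8.8
tool_pos: [0.5249, -0.2343, 0.2044]
ee_rot: [-180.0, -0.1, 171.5]
wrist_force: [-1.0, 1.1, -4.4]
finger_gap: 0.0112
grasp_force: 58.7
```

Call:
{"method": "send_rows", "body": {
  "plan": [
    {"travel":[0,0,0],"spin":0},
    {"travel":[0,0,0],"spin":0},
    {"travel":[0,0,0],"spin":0},
    {"travel":[0,0,0],"spin":0}
  ]
}}

```text
clock: 9.3
tool_pos: [0.5253, -0.2343, 0.2055]
ee_rot: [-180.0, 0.0, 171.5]
wrist_force: [-0.1, 0.8, -3.8]
finger_gap: 0.0109
grasp_force: 58.7
```

```bash
python3 - <<'E'
from h import *
s=r.get_state(); print({k:np.round(s[k],4).tolist() for k in("clock","tool_pos","ee_rot","wrist_force","ft_torque")})
im=eyes.grab_frame("scene"); cv2.imwrite("pics/s4.png",cv2.resize(im[70:230,180:350,::-1],None,fx=3.7,fy=3.7,interpolation=cv2.INTER_CUBIC))
E
```

```text
{'clock': 9.3, 'tool_pos': [0.5253, -0.2343, 0.2055], 'ee_rot': [-179.9999, 0.0227, 171.4512], 'wrist_force': [-0.1299, 0.7616, -3.7644], 'ft_torque': [-0.0352, 0.0044, -0.0176]}
```

View pics/s4.png

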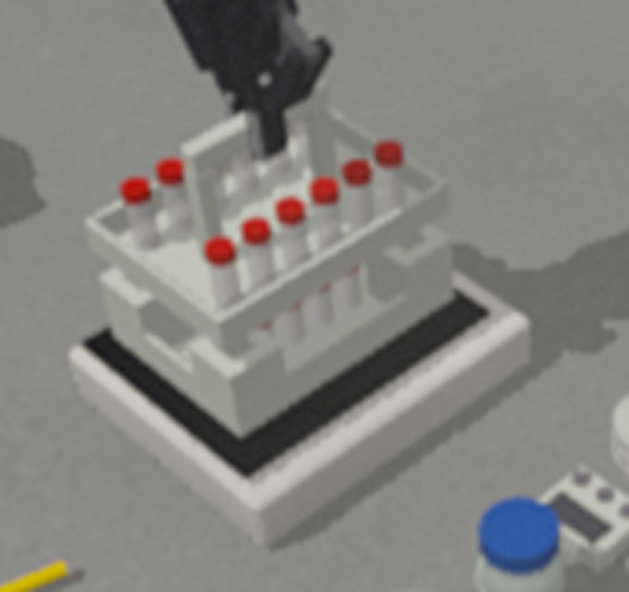

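The tray is level just above the lower tray, and its near corner at (220,325) is over the post corner at (240,370). I'll go down gently and watch the force.

Call:
{"method": "send_rows", "body": {
  "plan": [
    {"travel":[0,0,-0.15],"spin":0},
    {"travel":[0,0,-0.3],"spin":0},
    {"travel":[0,0,-0.45],"spin":0},
    {"travel":[0,0,-0.6],"spin":0},
    {"travel":[0,0,-0.7],"spin":0}
  ]
}}

```text
clock: 9.98
tool_pos: [0.5252, -0.2343, 0.1981]
ee_rot: [180.0, -0.0, 171.5]
wrist_force: [-0.3, 0.5, -4.8]
finger_gap: 0.0108
grasp_force: 58.7
```

Call:
{"method": "send_rows", "body": {
  "plan": [
    {"travel":[0,0,-0.05],"spin":0},
    {"travel":[0,0,-0.1],"spin":0},
    {"travel":[0,0,-0.15],"spin":0},
    {"travel":[0,0,-0.15],"spin":0}
  ]
}}

```text
clock: 10.48
tool_pos: [0.5251, -0.2343, 0.1968]
ee_rot: [180.0, -0.0, 171.5]
wrist_force: [-0.1, 0.2, -4.4]
finger_gap: 0.0108
grasp_force: 58.7
```

Call:
{"method": "send_rows", "body": {
  "plan": [
    {"travel":[0,0,-0.05],"spin":0},
    {"travel":[0,0,-0.1],"spin":0},
    {"travel":[0,0,-0.15],"spin":0},
    {"travel":[0,0,-0.2],"spin":0},
    {"travel":[0,0,-0.2],"spin":0}
  ]
}}

```text
clock: 11.1
tool_pos: [0.5252, -0.2343, 0.1948]
ee_rot: [180.0, -0.0, 171.4]
wrist_force: [0.3, -1.1, -4.7]
finger_gap: 0.0107
grasp_force: 58.7
```

Call:
{"method": "send_rows", "body": {
  "plan": [
    {"travel":[0,0,-0.05],"spin":0},
    {"travel":[0,0,-0.1],"spin":0},
    {"travel":[0,0,-0.15],"spin":0},
    {"travel":[0,0,-0.2],"spin":0},
    {"travel":[0,0,-0.2],"spin":0}
  ]
}}

```text
clock: 11.72
tool_pos: [0.5252, -0.2343, 0.1928]
ee_rot: [-180.0, -0.0, 171.5]
wrist_force: [-0.5, 0.9, -4.0]
finger_gap: 0.0112
grasp_force: 58.7
```

Call:
{"method": "send_rows", "body": {
  "plan": [
    {"travel":[0,0,-0.1],"spin":0},
    {"travel":[0,0,-0.2],"spin":0},
    {"travel":[0,0,-0.3],"spin":0},
    {"travel":[0,0,-0.4],"spin":0},
    {"travel":[0,0,-0.4],"spin":0}
  ]
}}

```text
clock: 12.35
tool_pos: [0.5251, -0.2343, 0.1887]
ee_rot: [-180.0, -0.0, 171.5]
wrist_force: [1.1, -0.4, -4.1]
finger_gap: 0.0108
grasp_force: 58.7
```

Call:
{"method": "send_rows", "body": {
  "plan": [
    {"travel":[0,0,-0.05],"spin":0},
    {"travel":[0,0,-0.1],"spin":0},
    {"travel":[0,0,-0.15],"spin":0},
    {"travel":[0,0,-0.2],"spin":0},
    {"travel":[0,0,-0.2],"spin":0}
  ]
}}

```text
clock: 12.98
tool_pos: [0.5252, -0.2343, 0.1868]
ee_rot: [180.0, -0.0, 171.5]
wrist_force: [-0.8, -0.5, -3.6]
finger_gap: 0.0109
grasp_force: 58.7
```

Call:
{"method": "send_rows", "body": {
  "plan": [
    {"travel":[0,0,-0.05],"spin":0},
    {"travel":[0,0,-0.1],"spin":0},
    {"travel":[0,0,-0.15],"spin":0},
    {"travel":[0,0,-0.15],"spin":0}
  ]
}}

```text
clock: 13.48
tool_pos: [0.5251, -0.2343, 0.1852]
ee_rot: [-180.0, -0.0, 171.4]
wrist_force: [0.1, -0.3, -4.7]
finger_gap: 0.0112
grasp_force: 58.7
```

Call:
{"method": "send_rows", "body": {
  "plan": [
    {"travel":[0,0,-0.03],"spin":0},
    {"travel":[0,0,-0.06],"spin":0},
    {"travel":[0,0,-0.06],"spin":0}
  ]
}}

```text
clock: 13.85
tool_pos: [0.5252, -0.2343, 0.1847]
ee_rot: [-180.0, -0.0, 171.5]
wrist_force: [-0.1, 0.8, -4.4]
finger_gap: 0.0109
grasp_force: 58.7
```

Call:
{"method": "send_rows", "body": {
  "plan": [
    {"travel":[0,0,-0.02],"spin":0},
    {"travel":[0,0,-0.04],"spin":0},
    {"travel":[0,0,-0.04],"spin":0}
  ]
}}

```text
clock: 14.22
tool_pos: [0.5252, -0.2344, 0.1845]
ee_rot: [-180.0, 0.0, 171.5]
wrist_force: [-1.5, 0.1, -2.6]
finger_gap: 0.0107
grasp_force: 59.1
```

Call:
{"method": "send_rows", "body": {
  "plan": [
    {"travel":[0,0,-0.02],"spin":0},
    {"travel":[0,0,-0.03],"spin":0},
    {"travel":[0,0,-0.03],"spin":0}
  ]
}}

```text
clock: 14.6
tool_pos: [0.5253, -0.2344, 0.1845]
ee_rot: [-180.0, 0.0, 171.5]
wrist_force: [-1.6, 0.1, 3.5]
finger_gap: 0.0112
grasp_force: 59.7
```

Call:
{"method": "send_rows", "body": {
  "plan": [
    {"travel":[0,0,0.02],"spin":0},
    {"travel":[0,0,0.02],"spin":0}
  ],
  "grip_force": 20
}}

```text
clock: 14.85
tool_pos: [0.5254, -0.2344, 0.1845]
ee_rot: [-180.0, 0.0, 171.5]
wrist_force: [-2.0, 0.6, 3.5]
finger_gap: 0.0111
grasp_force: 59.7
```

Call:
{"method": "send_rows", "body": {
  "plan": [
    {"travel":[0,0,0],"spin":0},
    {"travel":[0,0,0],"spin":0},
    {"travel":[0,0,0],"spin":0},
    {"travel":[0,0,0],"spin":0}
  ],
  "jaw": 5
}}

```text
clock: 15.35
tool_pos: [0.5253, -0.2343, 0.1841]
ee_rot: [-180.0, 0.0, 171.5]
wrist_force: [0.8, -0.3, 0.4]
finger_gap: 0.0497
grasp_force: 0.0
```

Call:
{"method": "send_rows", "body": {
  "plan": [
    {"travel":[0,0,1],"spin":0},
    {"travel":[0,0,3],"spin":0},
    {"travel":[0,0,6],"spin":0},
    {"travel":[0,0,9],"spin":0},
    {"travel":[0,0,10],"spin":0}
  ]
}}

```text
clock: 15.98
tool_pos: [0.526, -0.2345, 0.287]
ee_rot: [-180.0, 0.2, 171.5]
wrist_force: [0.2, -0.6, -0.2]
finger_gap: 0.0502
grasp_force: 0.0
```

Call:
{"method": "send_rows", "body": {
  "plan": [
    {"travel":[0,4,2],"spin":0},
    {"travel":[-1,9,2],"spin":0},
    {"travel":[-2,14,2],"spin":0},
    {"travel":[-3,19,2],"spin":0},
    {"travel":[-3,20,2],"spin":0}
  ]
}}

```text
clock: 16.6
tool_pos: [0.4944, -0.0321, 0.3044]
ee_rot: [180.0, 0.0, 171.6]
wrist_force: [-0.2, -0.5, -0.6]
finger_gap: 0.0498
grasp_force: 0.0
```

```bash
python3 - <<'E'
from h import *
for n in("top","scene"):
    im=eyes.grab_frame(n); cv2.imwrite(f"pics/{n}5.png",im[:,:,::-1])
    P=np.array([ray(n,c,.160)[:2] for c in red(im)]); P=P[(abs(P[:,0]-.5256)<.11)&(abs(P[:,1]+.235)<.08)]
    print(n,len(P),P.mean(0)); print(np.round(P,4).tolist())
cv2.imwrite("pics/s5.png",cv2.resize(im[70:230,180:380,::-1],None,fx=3.5,fy=3.5,interpolation=cv2.INTER_CUBIC))
E
```

```text
top 2 [ 0.57229545 -0.28487118]
[[0.584, -0.2849], [0.5606, -0.2849]]
scene 8 [ 0.54133793 -0.21823488]
[[0.4668, -0.1868], [0.5583, -0.2823], [0.4934, -0.1906], [0.5836, -0.2853], [0.5179, -0.1946], [0.5447, -0.1979], [0.5702, -0.202], [0.596, -0.2064]]
```

View pics/s5.png

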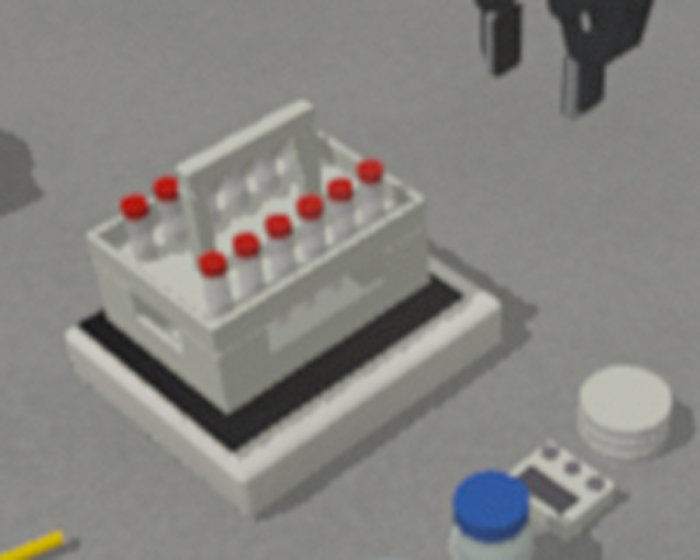

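The tray sits flat on the posts with no gap at the near corner (220,330), and the gripper is clear. The dishes, timer and jar stand where they did.

```bash
python3 -c "
from workcell import job; print(job.close_job())"
```

```text
the job is handed in; nothing more can be done
None
```

The tray is stacked on the shaker tray with its lugs home and sitting flat, placed with only light contact (about 8 N on the sockets); the gripper is clear, the other loose things are where they stood, and the job is handed in at about 17 s.

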